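Comb the trail stakes into two rows in the boot tray

TASK

Take the hand rake from its wooden rest and, touching the stakes with nothing but the rake, comb the five scattered trail stakes in the boot tray into two straight rows: the three in the left half packed side by side along the left end wall of the tray, the two in the right half along the right end wall, all lying flat and parallel to those walls. Then put the rake back as you found it, handle in the notch of its rest and tines standing on the bench, and let go; leave everything else on the bench where it is.

Things in the scene. Friction and masses are not known exactly. Their poses are not given: they have to be found in the camera images.
- tray: fixed black rubber boot tray, inside 230 (x) by 520 (y), floor 4 above the bench, rim 12 thick, its top 22 above the bench. Origin under its centre at bench level, z up; +y to the robot's left: left end wall's inner face at y = +260, right one's at y = -260; both run along x, as the rows shall. At the start no stake lies within 25 of the line y = 0
- stake_a (a point): square wooden trail-marker stake, 150 long, 16 x 16 section, about 40 g, slides without rolling; origin at its centre, 8 above its underside, x along its length, z up. Starts in the left (+y) half of the tray, askew by up to about 0.4 rad
- stake_b (a point): square wooden trail-marker stake, 150 long, 16 x 16 section, about 40 g, slides without rolling; origin at its centre, 8 above its underside, x along its length, z up. Starts in the left (+y) half of the tray, askew by up to about 0.4 rad
- stake_c (a point): square wooden trail-marker stake, 150 long, 16 x 16 section, about 40 g, slides without rolling; origin at its centre, 8 above its underside, x along its length, z up. Starts in the left (+y) half of the tray, askew by up to about 0.4 rad
- stake_d (a point): square wooden trail-marker stake, 150 long, 16 x 16 section, about 40 g, slides without rolling; origin at its centre, 8 above its underside, x along its length, z up. Starts in the right (-y) half of the tray, askew by up to about 0.4 rad
- stake_e (a point): square wooden trail-marker stake, 150 long, 16 x 16 section, about 40 g, slides without rolling; origin at its centre, 8 above its underside, x along its length, z up. Starts in the right (-y) half of the tray, askew by up to about 0.4 rad
- rake_grip (a point): point on the 200 g hand rake's square wooden handle where it is best gripped (across y, from above), at the handle's mid height, 60 above the tine tips. Handle 20 wide (y), 20 high, level, running along x from 50 ahead (+x) of this point to 115 behind it; z up. At the start the tines stand on the bench, the handle's tail lies in the rest's notch and this point is about 90 ahead (+x) of the rest's centre
- rake_tips (a point): centre of the row of tine tips of the rake's aluminium head, 50 ahead (+x) of and 60 below the grip point; axes as there. The row runs along y: five upright tines of 6 diameter, 28 apart, under a bar 124 long (y), 16 thick (x), its underside 38 above the tips
- rest: fixed wooden block 60 x 60 that holds up the rake's handle: notch along its x axis, 40 wide, floor of the notch 50 above the bench, cheeks 20 higher. Origin under its centre at bench level, x points out towards the rake's head, z up
- first_aid_box: black plastic first aid box with a flip-top lid, 124 x 184 x 78; a bystander, leave alone; origin at the centre of its underside
- canister: steel canister with a twist cap, 72 across, 170 tall; a bystander, leave alone; origin at the centre of its underside
- buckle: blue plastic snowshoe binding buckle, 70 x 50 x 12; a bystander, leave alone; origin at the centre of its underside
- ice_pick_handle: aluminium ice pick handle lying down, 150 x 28 x 28; a bystander, leave alone; origin at the centre of its underside
- wax_tin: round flat tin, 82 across, 34 tall; a bystander, leave alone; origin at the centre of its underside
- mug: white mug, 80 across, 90 tall; a bystander, leave alone; origin at the centre of its underside
There are look-alikes about, which are no part of the job. What is shaped like the part that bears stake_c but red is not meant. Of the things shaped like the rest, the wooden one is meant.

How it is judged:
On the way, in this order (a step that is already met when the one before it is completed fails the run):
1. the rake is lifted clear of its rest (height (world z) of rake_grip above 0.085 m), for 0.1 s.
2. all five stakes lie in their two rows (y of each of stake_a, stake_b, stake_c in the frame of tray above 0.2 m and angle between the x axis of each of stake_a, stake_b, stake_c, stake_d, stake_e and the x axis of tray, either way round below 0.1 rad and z of each of stake_a, stake_b, stake_c, stake_d, stake_e in the frame of tray below 0.018 m and y of each of stake_d, stake_e in the frame of tray below -0.216 m), for 0.2 s.
At the end, for the whole second after the job is handed in: Stakes flat in the tray, a-c within 60 mm (centre lines) of its left end wall, d-e within 44 mm of its right one, all parallel to the walls within 0.1 rad; rake level in its rest on its tines (grip 55-125 mm ahead of the rest's centre, 25 mm sideways, 0.25 rad); all released and still (all of step 2 and x of rake_grip in the frame of rest between 0.055 and 0.125 m and y of rake_grip in the frame of rest between -0.025 and 0.025 m and height (world z) of rake_grip between 0.05 and 0.068 m and angle between rake_grip's own z axis and vertical below 0.1 rad and angle between the x axis of rake_grip and the x axis of rest, either way round below 0.25 rad and linear speed of each of stake_a, stake_b, stake_c, stake_d, stake_e, rake below 0.01 m/s); the robot touches nothing.
It fails at once if the robot itself touches a stake (contact force between any of the fingers, the arm and stake_a above 0.5 N or contact force between any of the fingers, the arm and stake_b above 0.5 N or contact force between any of the fingers, the arm and stake_c above 0.5 N or contact force between any of the fingers, the arm and stake_d above 0.5 N or contact force between any of the fingers, the arm and stake_e above 0.5 N).
It fails at once if a bystander is moved by more than 25 mm (distance of any of first_aid_box, canister, buckle, ice_pick_handle, wax_tin, mug from where it was at the start of the episode above 0.025 m).
It also fails if it takes over 59 s, if anything falls off the work surface, if the arm or the gripper's body presses on something with over 40 N, if the wrist force passes 120 N, or if a joint passes its speed limit or range.

ROBOT

A 7-joint arm with a two-finger parallel gripper is mounted at the origin on the work surface. World frame = base frame: x ahead of the robot, y to its left, z up, the work surface at z = 0. Lengths are in m, angles in rad, forces in N, time in s.
With the tool pointing down it reaches from about 0.425 to 0.825 m from the base axis. Payload 3.6 kg.
Tool frame: the origin (TCP) lies on the centre line of the jaws, within the pads' length; the fingertips stand 8 mm ahead of it and the grasp point (between the pads) lies 11 mm behind it; x points along the fingers, y is the direction in which the jaws open and shut, and the axes are right-handed (so a half turn about x gives the same grasp; the last joint's range is limited). The gripper opens to 85 mm and grips with 20 to 120 N. Pads are 22 mm wide; open, the fingers measure 114 mm over their backs; the gripper's body (76 mm by 85 mm) begins 54 mm behind the grasp point. The pads swing forward as they close: fully open they stand 13 mm farther back than shut.
Start: joints at [-1.26, 0.615, -0.013, 1.423, 0.008, 1.103, -0.04], TCP at [0.215, 0.613, 0.239] pointing down, gripper open.
Joint ranges: [-3.12, 3.12], [-0.3, 2.06], [-1.34, 1.32], [0.26, 2.42], [-1.36, 4.5], [0.01, 1.98], [-2.84, 2.84]. Speed limits (rad/s): [2.79, 2.79, 3.14, 3.14, 3.14, 3.14, 3.14].

INTERFACE

Orientations are given as a rotation vector (axis times angle).
In Python, from cell import arm gives the robot as it stands. The module is installed in compiled form; this text tells all that it offers.
- The arm moves only by the shell command python3 -m pendant 'ROWS'. ROWS is JSON, a list of rows, each an object with "slide": the shift along the tool's x, y, z in mm, a list of three; "yaw": the turn about the tool's x in rad; "fingers": the finger opening in mm, from 0 to 85.4. In form: [{"slide": [tx, ty, tz], "yaw": yaw, "fingers": fingers}, ...]. A call has 1 to 5 rows; each row is the pose to reach, as a shift and turn from the pose commanded when the call began, along the tool's axes at that moment; what a row does not reach only later rows make up. A row lasts 1/8 s, in which the tool goes at most 62.5 mm and 10.7 degrees, less where a joint would pass 70% of its speed; a pose out of reach is approached as far as the arm can. A call with a gripper value outside its range is refused whole. The fingers move at their own pace and stop on an object; the grip force is fixed at half the most. Time passes only in rows, so rows that repeat a pose let the fingers close. It gives the time, the measured TCP pose, the force and the opening at its end, in the units of the state.
- arm.get_state(): the state, without advancing time (a new reading comes with each control period).
- arm.camera(name): name is "side" or "top"; returns a dict with "pixels" (420x560x3 uint8, blue, green, red), "range_z" (420x560 float32, m along the optical axis (not along the pixel's ray), 0 where there is no reading), "K" (3x3 intrinsics, pixels), "k1" (the pictures are not rectified: a ray, as slopes to the right and down, at radius r is drawn at 1 + k1 r^2 times it, then the intrinsics apply), "R" (3x3) and "t" (3): a world point X has camera coordinates R X + t. Camera axes: x right, y down, z forward; pixel columns grow to the right and rows downward; lengths in m; the calibration is good to about 2 mm. A picture is of the moment at which its call begins.
- arm.close_job(): hands the job in, once; it reports no verdict.
The state is a dict: "time": time; "q": joint angles; "joint_vel": joint speeds; "joint_efforts": joint torques, N m; "tcp_pos": TCP position; "eef_rot": TCP orientation; "wrist_force": force on the tool from outside, world axes, zero at the start; "torque": the same for the moment, N m; "width": finger opening in m.
Only numpy, scipy, OpenCV 4.12 (cv2) and the standard library are available. Lean on these libraries where they do the work, as an engineer would, in place of code of your own. Each camera call takes 0.05 s, during which the arm holds its last target.

## Working session

There is one attempt and no reset: what is moved stays moved. The work goes in short steps, Python scripts to look and compute and a shell command to move; the robot and the scene stay as the last step left them, time stands still between calls to the robot, and variables do not carry over. Pictures are saved under pics/ and viewed, and the job is handed in when it is done.

```bash
mkdir -p pics; cat > h.py <<'E'
import numpy as np, cv2
from cell import arm
def shot(name,fn):
    c=arm.camera(name); np.savez(fn+'.npz',**{k:np.asarray(v) for k,v in c.items()}); cv2.imwrite('pics/'+fn+'.png',c['pixels']); return c
def load(fn): return dict(np.load(fn+'.npz'))
def px2w(c,u,v,z=None):
    """world pts of pixels, by depth map or on plane z"""
    K=c['K'];k=float(c['k1'])
    D=np.array([k,0,0,0,0.])
    u=np.atleast_1d(u).astype(float);v=np.atleast_1d(v).astype(float)
    n=cv2.undistortPointsIter(np.stack([u,v],1)[:,None],K,D,None,None,(3,50,1e-10))[:,0]
    d=np.c_[n,np.ones(len(n))]
    R=c['R'];t=c['t']
    if z is None:
        r=c['range_z'][v.round().astype(int),u.round().astype(int)]
        return (d*r[:,None]-t)@R
    o=-R.T@t; w=d@R
    s=(z-o[2])/w[:,2]
    return o+w*s[:,None]
def w2px(c,X):
    X=np.atleast_2d(X).astype(float); rv=cv2.Rodrigues(c['R'])[0]
    return cv2.projectPoints(X,rv,c['t'],c['K'],np.array([float(c['k1']),0,0,0,0.]))[0][:,0]
E
python3 - <<'E'
from h import *
s=arm.get_state();print(s)
for n in('top','side'):
    c=shot(n,n+'0');print(n,c['K'],c['k1'],-c['R'].T@c['t'],c['R'])
E
```

```text
{'time': 0.0, 'q': array([-1.25952338,  0.61593665, -0.01260568,  1.42492561,  0.00808756,
        1.10343834, -0.04038409]), 'joint_vel': array([-1.11996696e-03, -1.81840654e-03, -3.57112409e-04, -7.70017476e-05,
        1.21795349e-04,  1.50804317e-03,  3.44171431e-04]), 'joint_efforts': array([ 2.57754109e-04, -4.69209838e+01,  2.59415964e-01, -1.71036494e+01,
        1.00956924e-02,  9.65998624e-03,  2.13227665e-06]), 'tcp_pos': array([0.21514103, 0.61254922, 0.23811802]), 'eef_rot': array([ 0.26294898,  1.55491407, -0.26709007]), 'wrist_force': array([-0.28609847,  0.54699564,  0.03481629]), 'torque': array([ 0.03183361, -0.02260106,  0.02731007]), 'width': 0.08535594663866951}
top [[535.56360171   0.         281.79287595]
 [  0.         535.56360171 206.62342162]
 [  0.           0.           1.        ]] -0.1900681976754308 [ 0.19543106 -0.05444556  1.52553341] [[-0.04290982 -0.99907133 -0.00390257]
 [-0.97532993  0.04273612 -0.21657596]
 [ 0.21654161 -0.00548695 -0.97625797]]
side [[463.2239681    0.         276.40175941]
 [  0.         463.2239681  210.36312241]
 [  0.           0.           1.        ]] -0.014913726570607815 [ 0.83208499 -1.44258551  1.01354815] [[ 0.97542074  0.220185   -0.00854047]
 [ 0.11396131 -0.53726335 -0.83567991]
 [-0.18859266  0.81416624 -0.54915038]]
```

View pics/top0.png

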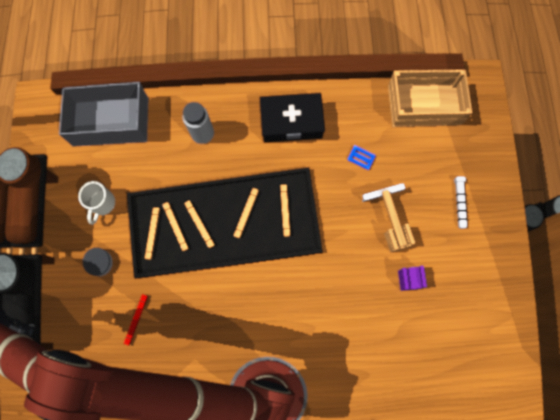

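View pics/side0.png

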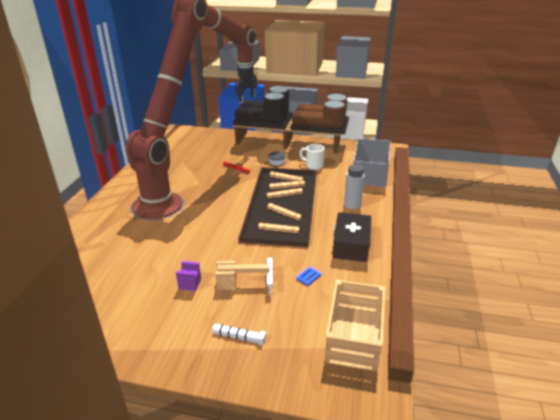

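The top view shows five wooden stakes in the tray: left (152,233), (175,227), (199,224) and right (246,213), (285,210). There is a red decoy stake at (137,320). The two rest-shaped things are a wooden one at (400,240) with the rake's handle in it (meant) and a purple one at (413,278) (decoy). Next I measure and take an enlarged crop.

```bash
cat > meas.py <<'E'
from h import *
def grid(c):
    v,u=np.mgrid[0:420,0:560]; P=px2w(c,u.ravel(),v.ravel()).reshape(420,560,3)
    P[c['range_z']<=0]=np.nan; return P
def stakes(c,tray=None):
    hsv=cv2.cvtColor(c['pixels'],cv2.COLOR_BGR2HSV)
    P=grid(c); out=[]
    m=((hsv[...,2]>110)&(hsv[...,1]>60)).astype(np.uint8)
    if tray is not None:
        o,yw=tray; q=P[...,:2]-o; cs,sn=np.cos(yw),np.sin(yw)
        x=q[...,0]*cs+q[...,1]*sn; y=-q[...,0]*sn+q[...,1]*cs
        m&=((abs(x)<.114)&(abs(y)<.262)&(P[...,2]<.04)).astype(np.uint8)
    n,l,st,ce=cv2.connectedComponentsWithStats(m)
    for i in range(1,n):
        if st[i,4]<120: continue
        vv,uu=np.nonzero(l==i); w=px2w(c,uu,vv,.020)[:,:2]
        (ctr,sz,a)=cv2.minAreaRect((w*1000).astype(np.float32))
        mu=w.mean(0);
        ev,V=np.linalg.eigh(np.cov((w-mu).T)); d=V[:,1]; 
        z=np.nanmedian(P[l==i][:,2])
        out.append((ce[i],np.array(ctr)/1000,np.array(sz),np.arctan2(d[1],d[0]),z))
    return out
E
python3 - <<'E'
from meas import *
c=load('top0');P=grid(c)
for (u,v) in[(500,200),(300,300),(225,230),(413,278),(398,240),(384,192),(388,200),(393,215),(404,246),(318,200),(199,224)]:
    print((u,v),P[v,u].round(4), c['pixels'][v,u])
# tray: dark pixels
g=c['pixels'].max(2); m=((g<45)).astype(np.uint8); m[:150]=0;m[:,:125]=0;m[290:]=0;m[:,335:]=0
n,l,st,ce=cv2.connectedComponentsWithStats(cv2.morphologyEx(m,cv2.MORPH_CLOSE,np.ones((15,15))))
i=1+st[1:,4].argmax();print(st[i]);vv,uu=np.nonzero(l==i)
w=px2w(c,uu,vv,.022)[:,:2]
r=cv2.minAreaRect((w*1000).astype(np.float32));print(r)
im=c['pixels']
cv2.imwrite('pics/crop1.png',cv2.resize(im[165:305,340:480],None,fx=4,fy=4,interpolation=cv2.INTER_CUBIC))
cv2.imwrite('pics/crop2.png',cv2.resize(im[160:285,120:330],None,fx=3.8,fy=3.8,interpolation=cv2.INTER_CUBIC))
E
```

```text
(500, 200) [nan nan nan] [ 42 104 171]
(300, 300) [ 0.2618 -0.103  -0.0059] [ 57 137 215]
(225, 230) [0.4707 0.1038 0.0055] [33 34 35]
(413, 278) [ 0.303  -0.4159  0.0599] [199  52 150]
(398, 240) [ 0.4099 -0.3808  0.0675] [ 91 160 220]
(384, 192) [ 0.5457 -0.3505  0.0788] [121 198 244]
(388, 200) [ 0.5237 -0.3612  0.0725] [121 206 248]
(393, 215) [ 0.4803 -0.3717  0.0722] [115 197 245]
(404, 246) [ 0.3948 -0.4006  0.0492] [ 75 131 186]
(318, 200) [ 0.5493 -0.1699 -0.0014] [ 36  91 149]
(199, 224) [0.4888 0.1771 0.0194] [130 218 251]
[  128   169   193   108 15510]
((491.2371826171875, 110.63270568847656), (246.8084259033203, 536.982666015625), 5.653762340545654)
```

```bash
python3 - <<'E'
from h import *
c=load('top0');print(arm.get_state()['time'])
E
```

```text
0.1
```

View pics/crop1.png

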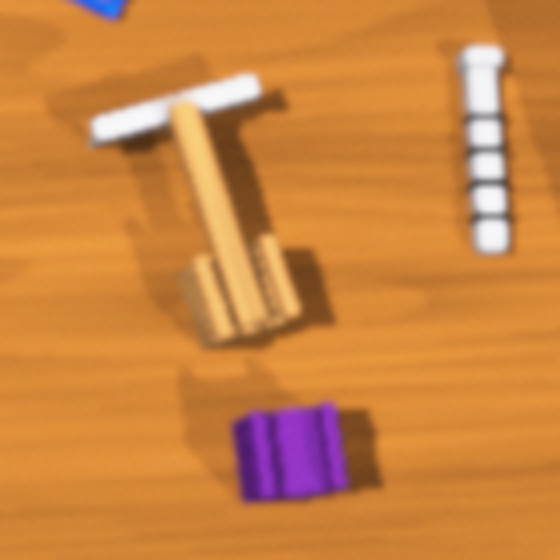

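View pics/crop2.png

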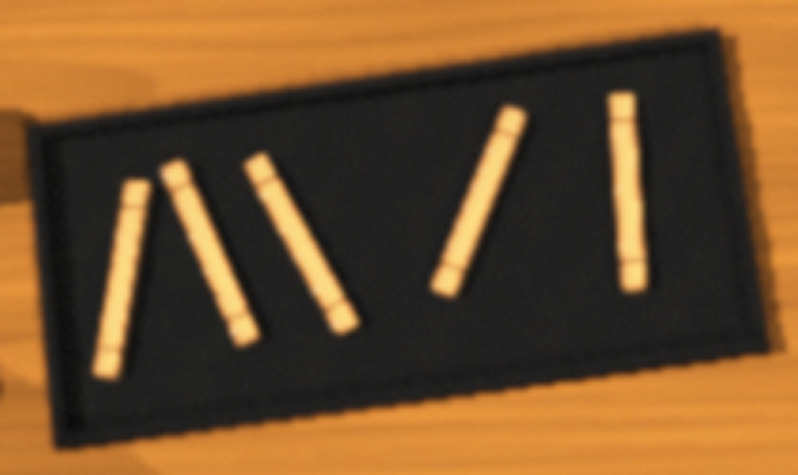

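```bash
python3 - <<'E'
from meas import *
c=load('top0');P=grid(c)
tray=(np.array([.4912,.1106]),np.radians(5.654))
# refine tray: maximise dark-vs-bright edge along outer rim
from scipy.optimize import minimize
g=cv2.GaussianBlur(c['pixels'].max(2).astype(np.float32),(0,0),1.0)
def rect(p,a,b,z,n=60):
    t=np.linspace(-.95,.95,n); L=[]
    for s in(-1,1): L+= [np.c_[t*a,np.full(n,s*b)], np.c_[np.full(n,s*a),t*b]]
    q=np.vstack(L);cs,sn=np.cos(p[2]),np.sin(p[2])
    return np.c_[q[:,0]*cs-q[:,1]*sn+p[0],q[:,0]*sn+q[:,1]*cs+p[1],np.full(len(q),z)]
def samp(X):
    u=w2px(c,X).astype(np.float32); return cv2.remap(g,u[:,0][None],u[:,1][None],cv2.INTER_LINEAR)[0]
def f(p): return -(np.clip(samp(rect(p,.131,.276,.022)),0,120)-np.clip(samp(rect(p,.123,.268,.022)),0,120)).mean()
r=minimize(f,[.4912,.1106,.0987],method='Nelder-Mead',options=dict(initial_simplex=[[.4912,.1106,.0987],[.497,.1106,.0987],[.4912,.117,.0987],[.4912,.1106,.12]]))
print(r.x,r.fun)
tray=(r.x[:2],r.x[2]);np.save('tray.npy',r.x)
R2=np.array([[np.cos(r.x[2]),np.sin(r.x[2])],[-np.sin(r.x[2]),np.cos(r.x[2])]])
for s in stakes(c,tray): print(s[0].round(),s[1].round(4),s[2].round(),'tray xy',((R2@(s[1]-r.x[:2]))*1000).round(),'rel ang',round((s[3]-r.x[2]+1.5708)%3.14159-1.5708,3),s[4])
im=c['pixels'].copy()
for a,b,z in((.127,.272,.022),(.115,.26,.022)):
    for u,v in w2px(c,rect(r.x,a,b,z)): im[int(round(v)),int(round(u))]=(0,255,0)
# rake
hsv=cv2.cvtColor(c['pixels'],cv2.COLOR_BGR2HSV)
roi=np.zeros((420,560),bool);roi[180:255,355:420]=1
h=roi&(P[...,2]>.060)&(P[...,2]<.095)&(hsv[...,1]>90)&(hsv[...,2]>225)
vv,uu=np.nonzero(h);w=px2w(c,uu,vv,.07)[:,:2]*1000
print('handle',cv2.minAreaRect(w.astype(np.float32)),cv2.fitLine(w.astype(np.float32),cv2.DIST_HUBER,0,.01,.01).ravel())
b=roi&(hsv[...,1]<60)&(hsv[...,2]>140)
vv,uu=np.nonzero(b);print('bar z',np.nanmedian(P[b][:,2]),len(vv))
w=px2w(c,uu,vv,np.nanmedian(P[b][:,2]))[:,:2]*1000;print('bar',cv2.minAreaRect(w.astype(np.float32)))
im[h]=(0,255,255);im[b]=(255,0,255)
cv2.imwrite('pics/ov1.png',cv2.resize(im[150:300,110:430],None,fx=2.5,fy=2.5,interpolation=cv2.INTER_NEAREST))
E
```

```text
[0.49177618 0.10876766 0.10202058] -59.55012893676758
[285. 210.] [ 0.5199 -0.0704] [154.  22.] tray xy [  10. -181.] rel ang -0.077 0.0180987065842535
[245. 213.] [0.5173 0.0419] [ 22. 155.] tray xy [ 19. -69.] rel ang -0.511 0.01859583451833112
[199. 224.] [0.4898 0.1783] [155.  22.] tray xy [ 5. 69.] rel ang 0.381 0.018032318015811406
[175. 226.] [0.4862 0.2481] [155.  21.] tray xy [  9. 139.] rel ang 0.303 0.018707787909374145
[151. 233.] [0.4688 0.3162] [ 22. 155.] tray xy [ -2. 209.] rel ang -0.268 0.018838299217082174
handle ((472.77655029296875, -377.3227844238281), (163.29234313964844, 58.919742584228516), 13.887247085571289) [ 9.7236741e-01  2.3345581e-01  4.7021762e+02 -3.7467422e+02]
bar z 0.05075877520156946 251
bar ((553.6432495117188, -354.05279541015625), (19.638853073120117, 127.15538787841797), 13.337594985961914)
```

View pics/ov1.png

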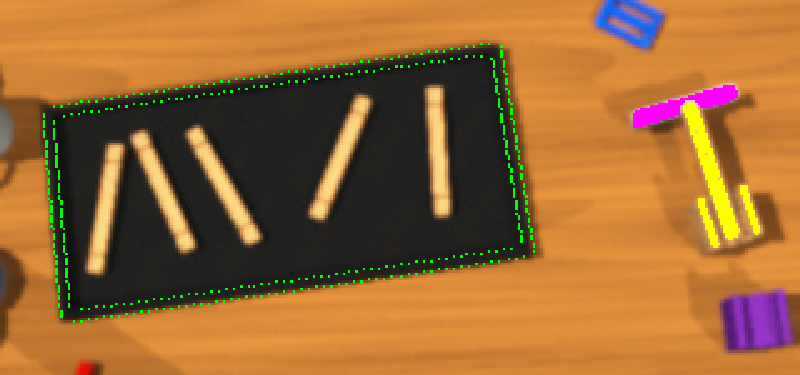

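```bash
cat >> h.py <<'E'
from scipy.spatial.transform import Rotation as Ro
def tool():
    s=arm.get_state(); return s,s['tcp_pos'],Ro.from_rotvec(s['eef_rot']).as_matrix()
def go(p,theta,flip=None):
    """needed slide (mm) & yaw for TCP p, with tool y || (-sin th, cos th)*(sign)"""
    s,x,M=tool(); d=M.T@(np.asarray(p)-x)*1000
    ty=M[:,1]; cur=np.arctan2(-ty[0],ty[1])   # ty=(-sin,cos)
    res={}
    for f in (0,1):
        dw=(theta+f*np.pi-cur+np.pi)%(2*np.pi)-np.pi
        # turn about tool x (down): world yaw = -turn
        res[f]=round(-dw,3)
    print('t %.2f tcp'%s['time'],x.round(4),'th %.3f'%cur,'slide',d.round(1),'yaw(same/flip)',res,'F',s['wrist_force'].round(1),'w %.4f'%s['width'],'q7 %.2f'%s['q'][6], 'down',M[2,0].round(4))
    return s
E
python3 - <<'E'
from h import *
s,x,M=tool();print(M.round(3))
go([.5,.3,.2],.2335)
go([.504,-.3655,.12],.2335)
E
```

```text
[[-0.001  0.331  0.943]
 [-0.002  0.943 -0.331]
 [-1.    -0.002  0.   ]]
t 0.10 tcp [0.2152 0.6126 0.2382] th -0.338 slide [  38.7 -200.5  372.3] yaw(same/flip) {0: np.float64(-0.571), 1: np.float64(2.57)} F [ 0.  -0.1 -1.4] w 0.0854 q7 -0.04 down -1.0
t 0.10 tcp [0.2152 0.6126 0.2382] th -0.338 slide [ 120.2 -826.9  596.6] yaw(same/flip) {0: np.float64(-0.571), 1: np.float64(2.57)} F [ 0.  -0.1 -1.4] w 0.0854 q7 -0.04 down -1.0
```

```bash
python3 -m pendant '[{"slide":[5,-28,52],"yaw":0.18,"fingers":85},{"slide":[10,-56,104],"yaw":0.36,"fingers":85},{"slide":[15,-84,156],"yaw":0.54,"fingers":85},{"slide":[20,-115,208],"yaw":0.72,"fingers":85},{"slide":[25,-150,260],"yaw":0.9,"fingers":85}]'; python3 -c "
from h import *
go([.52,.15,.18],.2335)"
```

```text
time: 0.72
tcp_pos: [0.4117, 0.3844, 0.2139]
eef_rot: [0.964, 1.347, -0.965]
wrist_force: [0.9, 0.1, 0.7]
width: 0.0853
t 0.72 tcp [0.4117 0.3844 0.2139] th -1.243 slide [ 33.9  27.2 256.7] yaw(same/flip) {0: np.float64(-1.477), 1: np.float64(1.665)} F [0.9 0.1 0.7] w 0.0853 q7 -0.32 down -1.0
```

```bash
python3 -m pendant '[{"slide":[7,6,55],"yaw":0.18,"fingers":85},{"slide":[14,12,112],"yaw":0.36,"fingers":85},{"slide":[20,18,170],"yaw":0.54,"fingers":85},{"slide":[27,24,225],"yaw":0.72,"fingers":85},{"slide":[34,27,257],"yaw":0.9,"fingers":85}]'; python3 -c "
from h import *
go([.504,-.3655,.13],.2335)"
```

```text
time: 1.35
tcp_pos: [0.5212, 0.1481, 0.1802]
eef_rot: [1.62, 0.877, -1.62]
wrist_force: [0.2, -0.1, -0.1]
width: 0.0851
t 1.35 tcp [0.5212 0.1481 0.1802] th -2.148 slide [ 50.9 265.8 439.7] yaw(same/flip) {0: np.float64(-2.381), 1: np.float64(0.76)} F [ 0.2 -0.1 -0.1] w 0.0851 q7 -0.57 down -1.0
```

```bash
python3 -m pendant '[{"slide":[4,31,52],"yaw":0.15,"fingers":85},{"slide":[8,62,104],"yaw":0.3,"fingers":85},{"slide":[12,93,156],"yaw":0.45,"fingers":85},{"slide":[16,124,208],"yaw":0.6,"fingers":85},{"slide":[20,155,260],"yaw":0.75,"fingers":85}]'; python3 -c "
from h import *
go([.504,-.3655,.13],.2335)"
```

```text
time: 1.98
tcp_pos: [0.5112, -0.1522, 0.16]
eef_rot: [2.089, 0.263, -2.089]
wrist_force: [0.9, -0.2, 0.1]
width: 0.0848
t 1.98 tcp [ 0.5112 -0.1522  0.16  ] th -2.892 slide [ 29.9 205.   59.7] yaw(same/flip) {0: np.float64(-3.125), 1: np.float64(0.016)} F [ 0.9 -0.2  0.1] w 0.0848 q7 -0.59 down -1.0
```

```bash
python3 -m pendant '[{"slide":[8,55,16],"yaw":0.016,"fingers":85},{"slide":[16,110,32],"yaw":0.016,"fingers":85},{"slide":[24,165,48],"yaw":0.016,"fingers":85},{"slide":[30,205,60],"yaw":0.016,"fingers":85},{"slide":[30,205,60],"yaw":0.016,"fingers":85}]'; python3 - <<'E'
from h import *
go([.504,-.3655,.049],.2335)
c=shot('side','s1');c2=shot('top','t1')
cv2.imwrite('pics/s1c.png',cv2.resize(c['pixels'][150:330,150:350],None,fx=3,fy=3,interpolation=cv2.INTER_CUBIC))
E
```

```text
time: 2.6
tcp_pos: [0.5022, -0.3688, 0.1296]
eef_rot: [2.095, 0.241, -2.101]
wrist_force: [-0.1, 1.0, 0.4]
width: 0.0848
t 2.60 tcp [ 0.5022 -0.3688  0.1296] th -2.911 slide [80.6 -3.  -2.8] yaw(same/flip) {0: np.float64(3.139), 1: np.float64(-0.002)} F [-0.1  1.   0.4] w 0.0848 q7 -0.30 down -1.0
```

View pics/s1c.png

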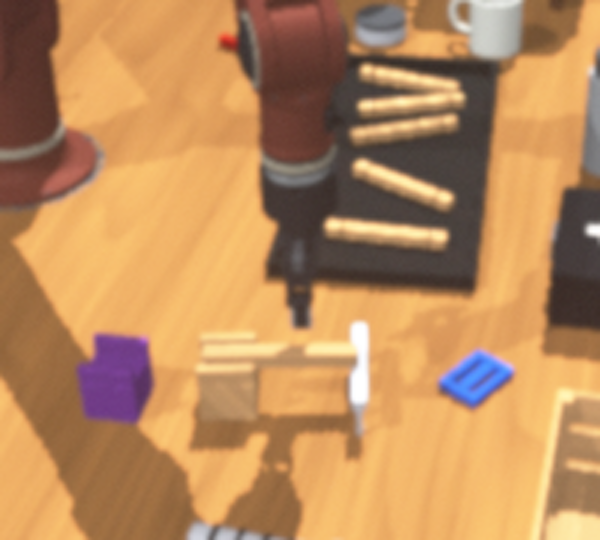

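The gripper hangs straight above the handle, between the rest and the white head. The wooden rest is at about crop (228,390) and the purple decoy at (115,380). Descending to grip.

```bash
python3 -m pendant '[{"slide":[35,-2,-2],"yaw":0,"fingers":85},{"slide":[65,-2,-2],"yaw":0,"fingers":85},{"slide":[80,-2,-2],"yaw":0,"fingers":85},{"slide":[80,-2,-2],"yaw":0,"fingers":85},{"slide":[80,-2,-2],"yaw":0,"fingers":15}]'; python3 -m pendant '[{"slide":[0,0,0],"yaw":0,"fingers":10},{"slide":[0,0,0],"yaw":0,"fingers":10},{"slide":[0,0,0],"yaw":0,"fingers":10},{"slide":[0,0,0],"yaw":0,"fingers":10},{"slide":[0,0,0],"yaw":0,"fingers":10}]';python3 -c "
from h import *
go([.504,-.3655,.12],.2335)"
```

```text
time: 3.32
tcp_pos: [0.507, -0.3622, 0.0516]
eef_rot: [2.096, 0.249, -2.093]
wrist_force: [0.3, -0.0, -0.7]
width: 0.0694
time: 3.95
tcp_pos: [0.5069, -0.3632, 0.0516]
eef_rot: [2.096, 0.247, -2.092]
wrist_force: [-0.2, -0.8, 5.5]
width: 0.019
t 3.95 tcp [ 0.5069 -0.3632  0.0516] th -2.904 slide [-68.4   1.8   3.2] yaw(same/flip) {0: np.float64(-3.138), 1: np.float64(0.004)} F [-0.2 -0.8  5.5] w 0.0190 q7 -0.24 down -1.0
```

```bash
python3 -m pendant '[{"slide":[-15,0,0],"yaw":0,"fingers":10},{"slide":[-45,0,0],"yaw":0,"fingers":10},{"slide":[-75,0,0],"yaw":0,"fingers":10},{"slide":[-75,0,0],"yaw":0,"fingers":10},{"slide":[-75,0,0],"yaw":0,"fingers":10}]'; python3 - <<'E'
from h import *
T=np.load('tray.npy')
def t2w(x,y): return T[:2]+np.array([x*np.cos(T[2])-y*np.sin(T[2]),x*np.sin(T[2])+y*np.cos(T[2])])
th=T[2]+np.pi/2
# tips at tray (5,0): tcp 47 behind along rake x
p=t2w(.005,0-.047);print(p)
go([*p,.13],th)
c=shot('side','s2')
cv2.imwrite('pics/s2c.png',cv2.resize(c['pixels'][150:330,150:350],None,fx=3,fy=3,interpolation=cv2.INTER_CUBIC))
E
```

```text
time: 4.58
tcp_pos: [0.5056, -0.3604, 0.1241]
eef_rot: [2.094, 0.254, -2.098]
wrist_force: [-0.7, 0.4, -2.2]
width: 0.019
[0.50153683 0.06252126]
t 4.58 tcp [ 0.5056 -0.3604  0.1241] th -2.903 slide [  -4.7 -412.   -95.8] yaw(same/flip) {0: np.float64(1.707), 1: np.float64(-1.435)} F [-0.7  0.4 -2.2] w 0.0190 q7 -0.29 down -1.0
```

View pics/s2c.png

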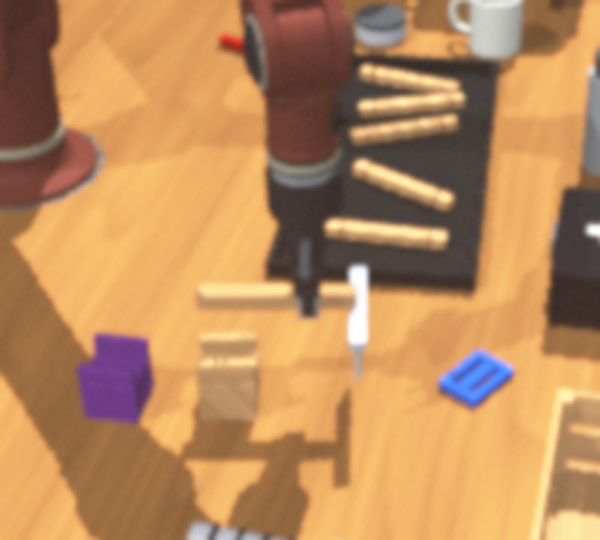

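The rake hangs level from the gripper, clear of the wooden rest. Carrying it to the tray.

```bash
python3 -m pendant '[{"slide":[-5,-50,-12],"yaw":-0.17,"fingers":10},{"slide":[-5,-100,-24],"yaw":-0.34,"fingers":10},{"slide":[-5,-150,-36],"yaw":-0.51,"fingers":10},{"slide":[-5,-200,-47],"yaw":-0.68,"fingers":10},{"slide":[-5,-250,-59],"yaw":-0.85,"fingers":10}]'; python3 -c "
from h import *
go([.5015,.0625,.13],.10202+np.pi/2)"
```

```text
time: 5.25
tcp_pos: [0.5036, -0.103, 0.1292]
eef_rot: [1.55, 0.946, -1.554]
wrist_force: [0.5, 0.2, -2.5]
width: 0.0188
t 5.25 tcp [ 0.5036 -0.103   0.1292] th -2.048 slide [  -0.7  -77.9 -146. ] yaw(same/flip) {0: np.float64(2.562), 1: np.float64(-0.579)} F [ 0.5  0.2 -2.5] w 0.0188 q7 0.02 down -1.0
```

```bash
python3 -m pendant '[{"slide":[0,-23,-44],"yaw":-0.17,"fingers":10},{"slide":[0,-46,-88],"yaw":-0.34,"fingers":10},{"slide":[0,-70,-132],"yaw":-0.5,"fingers":10},{"slide":[0,-78,-146],"yaw":-0.58,"fingers":10},{"slide":[0,-78,-146],"yaw":-0.58,"fingers":10}]'; python3 - <<'E'
from h import *
go([.5015,.0625,.061],.10202+np.pi/2)
c=shot('side','s3')
cv2.imwrite('pics/s3c.png',cv2.resize(c['pixels'][130:290,200:400],None,fx=4,fy=3.5,interpolation=cv2.INTER_CUBIC))
shot('top','t3')
E
```

```text
time: 5.88
tcp_pos: [0.5027, 0.0613, 0.1295]
eef_rot: [1.135, 1.256, -1.138]
wrist_force: [0.2, -1.3, -1.3]
width: 0.0192
t 5.88 tcp [0.5027 0.0613 0.1295] th -1.472 slide [68.5 -1.  -1.4] yaw(same/flip) {0: np.float64(3.138), 1: np.float64(-0.003)} F [ 0.2 -1.3 -1.3] w 0.0192 q7 0.14 down -1.0
```

View pics/s3c.png

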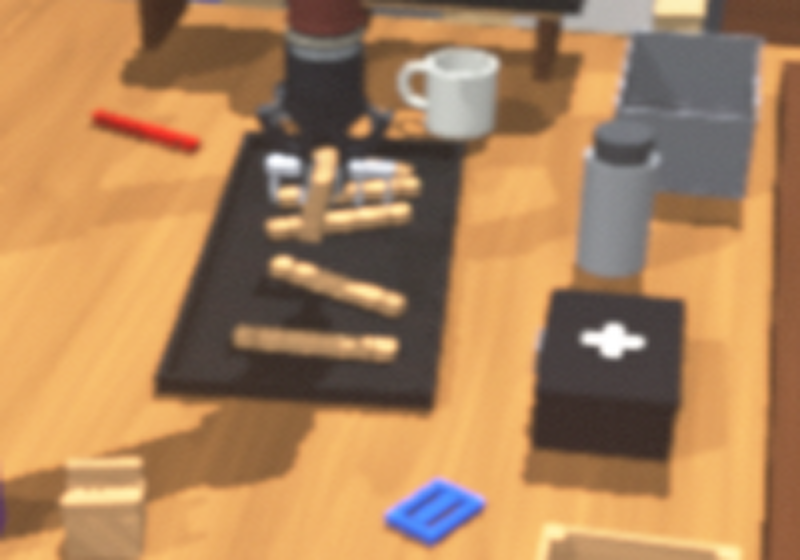

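View pics/t3.png

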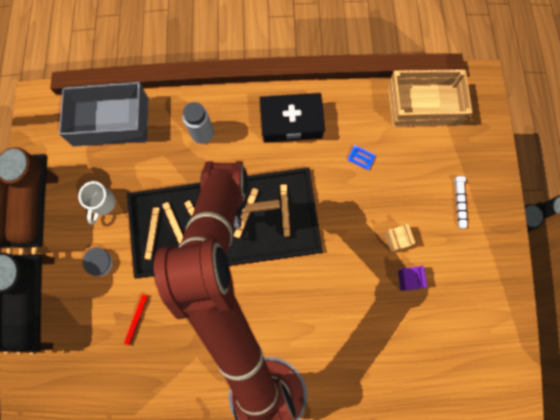

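The rake stands with its head over the tray's middle and its tail towards the right wall, as planned. The bare wooden rest shows at top view (401,238). Lowering the tines to about 5 mm above the tray floor.

```bash
python3 -m pendant '[{"slide":[30,-1,-1],"yaw":0,"fingers":10},{"slide":[55,-1,-1],"yaw":0,"fingers":10},{"slide":[68,-1,-1],"yaw":0,"fingers":10},{"slide":[68,-1,-1],"yaw":0,"fingers":10}]'; python3 - <<'E'
from h import *
T=np.load('tray.npy')
def t2w(x,y): return T[:2]+np.array([x*np.cos(T[2])-y*np.sin(T[2]),x*np.sin(T[2])+y*np.cos(T[2])])
for y in(.1,.205): go([*t2w(.003,y-.047),.0606],T[2]+np.pi/2)
# rest pose
c=load('t3');im=c['pixels']
cv2.imwrite('pics/restc.png',cv2.resize(im[215:265,370:435],None,fx=10,fy=10,interpolation=cv2.INTER_CUBIC))
c=shot('side','s4')
cv2.imwrite('pics/s4c.png',cv2.resize(c['pixels'][140:260,220:340],None,fx=5,fy=5,interpolation=cv2.INTER_CUBIC))
E
```

```text
time: 6.48
tcp_pos: [0.502, 0.0599, 0.0617]
eef_rot: [1.138, 1.253, -1.141]
wrist_force: [0.8, -0.1, -2.2]
width: 0.019
t 6.47 tcp [0.502  0.0599 0.0617] th -1.476 slide [   1.    -3.  -102.6] yaw(same/flip) {0: np.float64(3.134), 1: np.float64(-0.008)} F [ 0.8 -0.1 -2.2] w 0.0190 q7 0.18 down -1.0
t 6.47 tcp [0.502  0.0599 0.0617] th -1.476 slide [   0.9   -3.8 -207.6] yaw(same/flip) {0: np.float64(3.134), 1: np.float64(-0.008)} F [ 0.8 -0.1 -2.2] w 0.0190 q7 0.18 down -1.0
```

View pics/s4c.png

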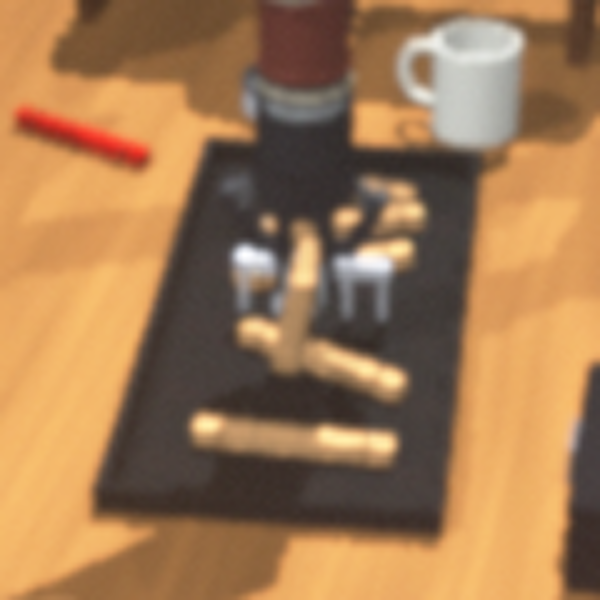

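View pics/restc.png

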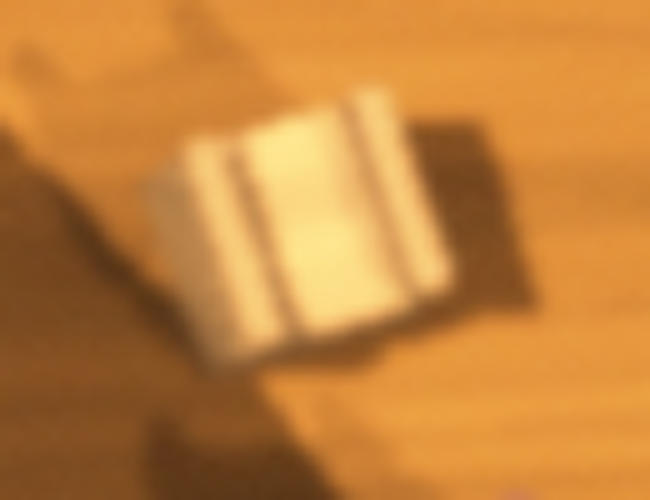

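The tines straddle the free strip between c and d, with no stake touched. Combing left.

```bash
python3 -m pendant '[{"slide":[1,-2,-15],"yaw":0,"fingers":10},{"slide":[1,-3,-30],"yaw":0,"fingers":10},{"slide":[1,-3,-45],"yaw":0,"fingers":10},{"slide":[1,-3,-60],"yaw":0,"fingers":10},{"slide":[1,-3,-75],"yaw":0,"fingers":10}]';python3 -m pendant '[{"slide":[0,0,-15],"yaw":0,"fingers":10},{"slide":[0,0,-30],"yaw":0,"fingers":10},{"slide":[0,0,-45],"yaw":0,"fingers":10},{"slide":[0,0,-60],"yaw":0,"fingers":10},{"slide":[0,0,-75],"yaw":0,"fingers":10}]'; python3 - <<'E'
from h import *
T=np.load('tray.npy')
def t2w(x,y): return T[:2]+np.array([x*np.cos(T[2])-y*np.sin(T[2]),x*np.sin(T[2])+y*np.cos(T[2])])
for y in(.15,.205): go([*t2w(.003,y-.047),.0606],T[2]+np.pi/2)
c=shot('side','s5')
cv2.imwrite('pics/s5c.png',cv2.resize(c['pixels'][140:260,220:340],None,fx=5,fy=5,interpolation=cv2.INTER_CUBIC))
shot('top','t5')
E
```

```text
time: 7.15
tcp_pos: [0.492, 0.1372, 0.0614]
eef_rot: [1.137, 1.254, -1.137]
wrist_force: [0.3, -0.4, -1.8]
width: 0.0187
time: 7.78
tcp_pos: [0.4848, 0.2113, 0.0613]
eef_rot: [1.137, 1.253, -1.138]
wrist_force: [0.7, -0.4, -1.3]
width: 0.0191
t 7.78 tcp [0.4848 0.2113 0.0613] th -1.474 slide [ 0.7 -0.5 -0.3] yaw(same/flip) {0: np.float64(3.136), 1: np.float64(-0.005)} F [ 0.7 -0.4 -1.3] w 0.0191 q7 -0.07 down -1.0
t 7.78 tcp [0.4848 0.2113 0.0613] th -1.474 slide [  0.7  -0.7 -55.3] yaw(same/flip) {0: np.float64(3.136), 1: np.float64(-0.005)} F [ 0.7 -0.4 -1.3] w 0.0191 q7 -0.07 down -1.0
```

View pics/s5c.png

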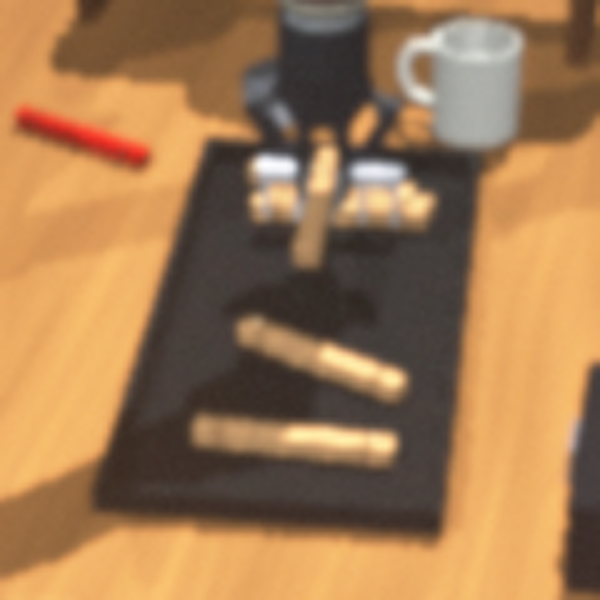

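View pics/t5.png

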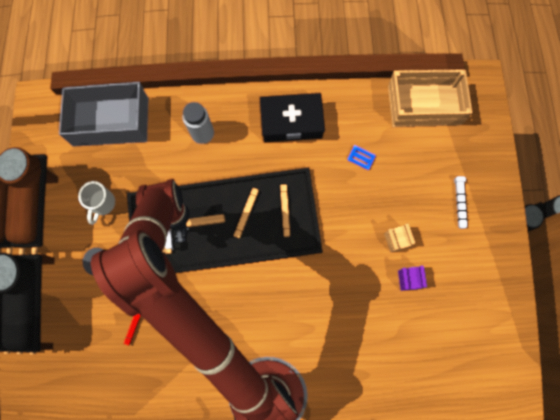

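Stakes are gathering straight against the tines. Continuing to the wall, slower.

```bash
python3 -m pendant '[{"slide":[0,0,-12],"yaw":0,"fingers":10},{"slide":[0,0,-24],"yaw":0,"fingers":10},{"slide":[0,0,-36],"yaw":0,"fingers":10},{"slide":[0,0,-46],"yaw":0,"fingers":10},{"slide":[0,0,-52],"yaw":0,"fingers":10}]';python3 -m pendant '[{"slide":[0,0,-2],"yaw":0,"fingers":10},{"slide":[0,0,-4],"yaw":0,"fingers":10},{"slide":[0,0,-4],"yaw":0,"fingers":10}]'; python3 - <<'E'
from h import *
T=np.load('tray.npy')
def t2w(x,y): return T[:2]+np.array([x*np.cos(T[2])-y*np.sin(T[2]),x*np.sin(T[2])+y*np.cos(T[2])])
for y in(.205,): go([*t2w(.003,y-.047),.0606],T[2]+np.pi/2)
c=shot('side','s6')
cv2.imwrite('pics/s6c.png',cv2.resize(c['pixels'][160:220,250:330],None,fx=8,fy=8,interpolation=cv2.INTER_CUBIC))
E
```

```text
time: 8.5
tcp_pos: [0.4795, 0.2631, 0.0612]
eef_rot: [1.137, 1.254, -1.137]
wrist_force: [-0.1, -1.0, -1.2]
width: 0.0192
time: 8.88
tcp_pos: [0.4794, 0.2661, 0.0613]
eef_rot: [1.138, 1.253, -1.138]
wrist_force: [0.7, 0.5, -1.9]
width: 0.0188
t 8.88 tcp [0.4794 0.2661 0.0613] th -1.474 slide [ 0.7 -0.7 -0.2] yaw(same/flip) {0: np.float64(3.136), 1: np.float64(-0.005)} F [ 0.7  0.5 -1.9] w 0.0188 q7 -0.16 down -1.0
```

View pics/s6c.png

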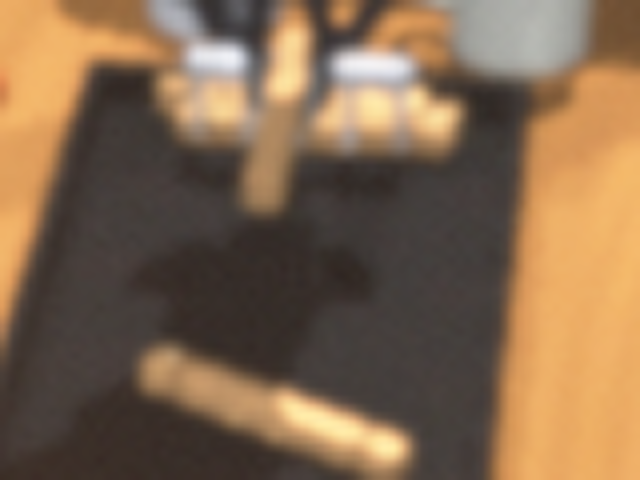

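The stakes lie parallel near the wall, with little contact force yet. Easing on a few more millimetres while watching the force.

```bash
for i in 1 2 3; do python3 -m pendant '[{"slide":[0,0,-2],"yaw":0,"fingers":10},{"slide":[0,0,-2],"yaw":0,"fingers":10}]'|grep -E "pos|force"; done
```

```text
tcp_pos: [0.4793, 0.2683, 0.0614]
wrist_force: [-0.1, -1.1, -1.7]
tcp_pos: [0.4796, 0.2692, 0.0615]
wrist_force: [0.9, -3.7, -1.6]
tcp_pos: [0.4797, 0.2696, 0.0616]
wrist_force: [1.8, -5.6, 1.3]
```

The force rose to 5.6 N at the end: packed against the wall. Backing off to the middle.

```bash
python3 -m pendant '[{"slide":[0,0,20],"yaw":0,"fingers":10},{"slide":[0,0,65],"yaw":0,"fingers":10},{"slide":[0,0,115],"yaw":0,"fingers":10},{"slide":[0,0,165],"yaw":0,"fingers":10},{"slide":[0,0,200],"yaw":0,"fingers":10}]'; python3 - <<'E'
from h import *
T=np.load('tray.npy')
def t2w(x,y): return T[:2]+np.array([x*np.cos(T[2])-y*np.sin(T[2]),x*np.sin(T[2])+y*np.cos(T[2])])
for y in(0,-.1,-.22): go([*t2w(.012,y-.047),.061],T[2]+np.pi/2)
c=shot('side','s7')
cv2.imwrite('pics/s7c.png',cv2.resize(c['pixels'][150:260,220:340],None,fx=5,fy=5,interpolation=cv2.INTER_CUBIC))
E
```

```text
time: 10.3
tcp_pos: [0.4982, 0.0704, 0.0615]
eef_rot: [1.14, 1.252, -1.14]
wrist_force: [0.2, 0.4, -3.1]
width: 0.0188
t 10.30 tcp [0.4982 0.0704 0.0615] th -1.477 slide [0.5 9.6 8.1] yaw(same/flip) {0: np.float64(3.133), 1: np.float64(-0.008)} F [ 0.2  0.4 -3.1] w 0.0188 q7 0.16 down -1.0
t 10.30 tcp [0.4982 0.0704 0.0615] th -1.477 slide [  0.4  10.5 108.1] yaw(same/flip) {0: np.float64(3.133), 1: np.float64(-0.008)} F [ 0.2  0.4 -3.1] w 0.0188 q7 0.16 down -1.0
t 10.30 tcp [0.4982 0.0704 0.0615] th -1.477 slide [  0.4  11.5 228. ] yaw(same/flip) {0: np.float64(3.133), 1: np.float64(-0.008)} F [ 0.2  0.4 -3.1] w 0.0188 q7 0.16 down -1.0
```

View pics/s7c.png

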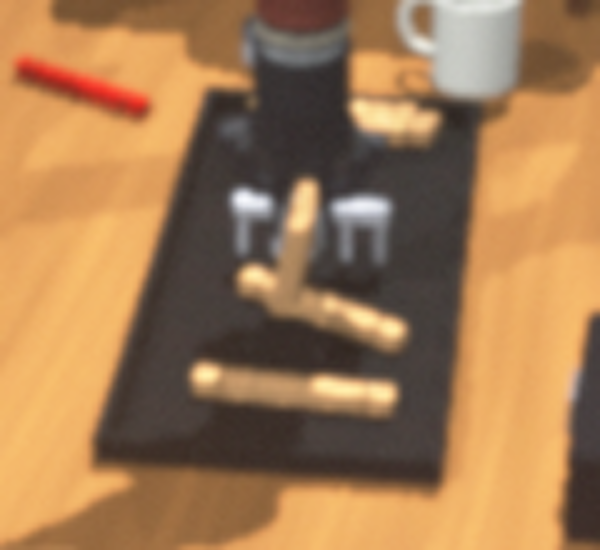

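The left row stays at the end wall, and the rake is back in the free strip. Combing right.

```bash
python3 -m pendant '[{"slide":[0,5,10],"yaw":0,"fingers":10},{"slide":[0,10,25],"yaw":-0.005,"fingers":10},{"slide":[0,10,40],"yaw":-0.005,"fingers":10},{"slide":[0,10,55],"yaw":-0.005,"fingers":10},{"slide":[0,10,70],"yaw":-0.005,"fingers":10}]';python3 -m pendant '[{"slide":[0,0,15],"yaw":0,"fingers":10},{"slide":[0,0,30],"yaw":0,"fingers":10},{"slide":[0,0,45],"yaw":0,"fingers":10},{"slide":[0,0,60],"yaw":0,"fingers":10},{"slide":[0,0,75],"yaw":0,"fingers":10}]'; python3 - <<'E'
from h import *
T=np.load('tray.npy')
def t2w(x,y): return T[:2]+np.array([x*np.cos(T[2])-y*np.sin(T[2]),x*np.sin(T[2])+y*np.cos(T[2])])
for y in(-.22,): go([*t2w(.012,y-.047),.061],T[2]+np.pi/2)
c=shot('side','s8')
cv2.imwrite('pics/s8c.png',cv2.resize(c['pixels'][150:260,220:340],None,fx=5,fy=5,interpolation=cv2.INTER_CUBIC))
E
```

```text
time: 10.98
tcp_pos: [0.5147, 0.0035, 0.0613]
eef_rot: [1.133, 1.256, -1.134]
wrist_force: [-1.7, -0.1, -1.8]
width: 0.0191
time: 11.6
tcp_pos: [0.5227, -0.0712, 0.0613]
eef_rot: [1.134, 1.256, -1.134]
wrist_force: [0.0, 0.4, -2.7]
width: 0.0191
t 11.60 tcp [ 0.5227 -0.0712  0.0613] th -1.469 slide [ 0.3 -0.4 84.9] yaw(same/flip) {0: np.float64(-3.142), 1: np.float64(0.0)} F [ 0.   0.4 -2.7] w 0.0191 q7 0.39 down -1.0
```

View pics/s8c.png

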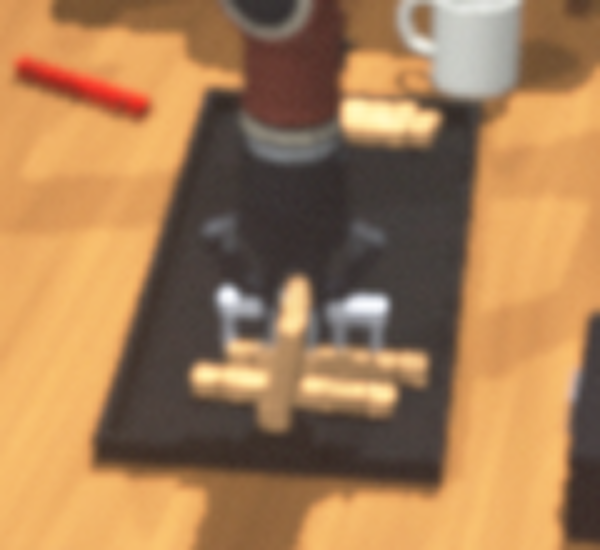

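Both right stakes are straightened by the tines. On to the wall.

```bash
python3 -m pendant '[{"slide":[0,0,15],"yaw":0,"fingers":10},{"slide":[0,0,30],"yaw":0,"fingers":10},{"slide":[0,0,45],"yaw":0,"fingers":10},{"slide":[0,0,60],"yaw":0,"fingers":10},{"slide":[0,0,72],"yaw":0,"fingers":10}]';python3 -m pendant '[{"slide":[0,0,5],"yaw":0,"fingers":10},{"slide":[0,0,10],"yaw":0,"fingers":10},{"slide":[0,0,12],"yaw":0,"fingers":10},{"slide":[0,0,12],"yaw":0,"fingers":10}]';for i in 1 2 3 ; do python3 -m pendant '[{"slide":[0,0,2],"yaw":0,"fingers":10},{"slide":[0,0,2],"yaw":0,"fingers":10}]'|grep -E "pos|force"; done
```

```text
time: 12.28
tcp_pos: [0.5299, -0.1431, 0.0613]
eef_rot: [1.134, 1.255, -1.134]
wrist_force: [0.0, 1.3, -1.3]
width: 0.0193
time: 12.78
tcp_pos: [0.5311, -0.1537, 0.0613]
eef_rot: [1.133, 1.256, -1.134]
wrist_force: [-1.0, 0.3, -2.5]
width: 0.0192
tcp_pos: [0.5314, -0.1558, 0.0613]
wrist_force: [0.1, -0.2, -1.7]
tcp_pos: [0.5316, -0.158, 0.0614]
wrist_force: [-0.5, 0.1, -1.8]
tcp_pos: [0.5317, -0.1601, 0.0613]
wrist_force: [0.0, 0.5, -3.0]
```

```bash
for i in 1 2 ; do python3 -m pendant '[{"slide":[0,0,2],"yaw":0,"fingers":10},{"slide":[0,0,2],"yaw":0,"fingers":10}]'|grep -E "pos|force"; done; python3 - <<'E'
from h import *
T=np.load('tray.npy')
def t2w(x,y): return T[:2]+np.array([x*np.cos(T[2])-y*np.sin(T[2]),x*np.sin(T[2])+y*np.cos(T[2])])
for y in(-.22,): go([*t2w(.012,y-.047),.061],T[2]+np.pi/2)
c=shot('side','s9')
cv2.imwrite('pics/s9c.png',cv2.resize(c['pixels'][150:260,220:340],None,fx=5,fy=5,interpolation=cv2.INTER_CUBIC))
E
```

```text
tcp_pos: [0.5318, -0.1615, 0.0613]
wrist_force: [-0.4, 0.5, -1.3]
tcp_pos: [0.532, -0.162, 0.0611]
wrist_force: [-0.3, 3.8, -2.4]
t 14.03 tcp [ 0.532  -0.162   0.0611] th -1.467 slide [ 0.1 -0.4 -6.5] yaw(same/flip) {0: np.float64(-3.14), 1: np.float64(0.002)} F [-0.3  3.8 -2.4] w 0.0191 q7 0.53 down -1.0
```

View pics/s9c.png

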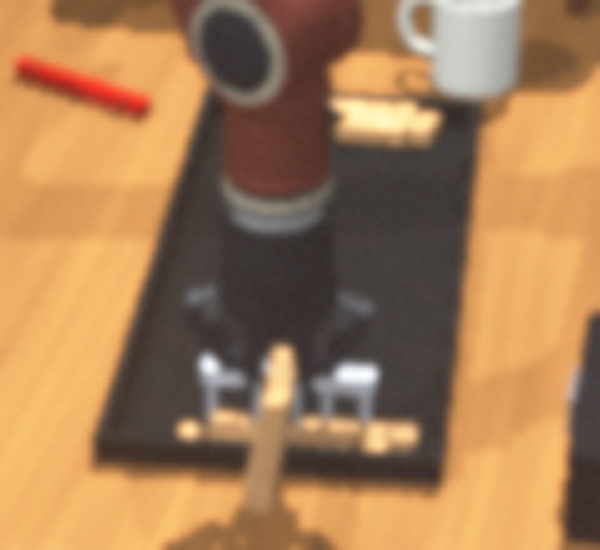

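Both right stakes are packed at the right wall and the force rose to 3.8 N. Back off, then lift.

```bash
python3 -m pendant '[{"slide":[0,0,-15],"yaw":0,"fingers":10},{"slide":[0,0,-30],"yaw":0,"fingers":10},{"slide":[-25,0,-30],"yaw":0,"fingers":10},{"slide":[-60,0,-30],"yaw":0,"fingers":10},{"slide":[-80,0,-30],"yaw":0,"fingers":10}]'; python3 - <<'E'
from meas import *
# rest pose from t3: notch floor bright & cheeks; fit outline of top (cheek tops z=.07)
c=load('t3');im=c['pixels']
P=grid(c); roi=np.zeros((420,560),bool);roi[220:256,382:420]=1
m=roi&(P[...,2]>.055)&(P[...,2]<.09)
vv,uu=np.nonzero(m);w=px2w(c,uu,vv,.07)[:,:2]*1000;print('cheeks',len(vv),cv2.minAreaRect(w.astype(np.float32)))
hsv=cv2.cvtColor(im,cv2.COLOR_BGR2HSV)
# hand-picked crop corners of top outline (crop px /10 + offset)
cp=np.array([[188,140],[388,88],[455,285],[240,355]])/10-.5+np.array([370,215])
w=px2w(c,cp[:,0],cp[:,1],.07);print(w.round(4),'ctr',w.mean(0))
nf=np.array([[242,150],[345,112],[408,300],[300,340]])/10-.5+np.array([370,215])
w=px2w(c,nf[:,0],nf[:,1],.05);print(w.round(4),'ctr',w.mean(0)); d=w[0]+w[1]-w[2]-w[3];print('yaw',np.arctan2(d[1],d[0]))
go([.506,-.3625,.13],.2335)
c=shot('top','t10')
E
```

```text
time: 14.7
tcp_pos: [0.5298, -0.1337, 0.1432]
eef_rot: [1.134, 1.253, -1.132]
wrist_force: [0.3, 0.5, -1.0]
width: 0.0188
cheeks 224 ((419.0986633300781, -389.0543518066406), (60.62740707397461, 64.91319274902344), 14.022994995117188)
[[ 0.4431 -0.3556  0.07  ]
 [ 0.4552 -0.4135  0.07  ]
 [ 0.3988 -0.4275  0.07  ]
 [ 0.3823 -0.3652  0.07  ]] ctr [ 0.4198452  -0.39048144  0.07      ]
[[ 0.4429 -0.3749  0.05  ]
 [ 0.4524 -0.4055  0.05  ]
 [ 0.398  -0.4188  0.05  ]
 [ 0.3883 -0.3869  0.05  ]] ctr [ 0.42040706 -0.39652284  0.05      ]
yaw 0.22789680237836926
t 14.70 tcp [ 0.5298 -0.1337  0.1432] th -1.469 slide [ 13.5 -47.1 225.1] yaw(same/flip) {0: np.float64(-1.702), 1: np.float64(1.439)} F [ 0.3  0.5 -1. ] w 0.0188 q7 0.46 down -1.0
```

View pics/t10.png

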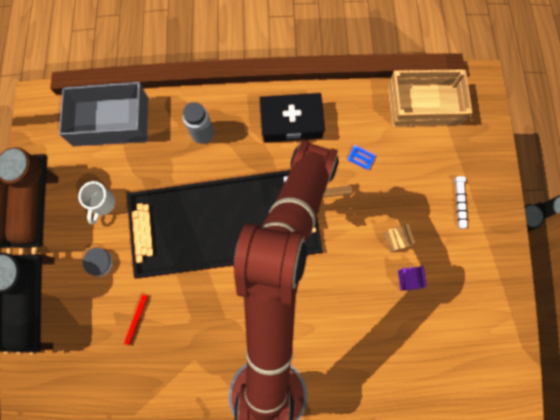

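The left row is neatly packed at (142,233). Carrying the rake back above its rest.

```bash
python3 -m pendant '[{"slide":[0,-8,40],"yaw":0.17,"fingers":10},{"slide":[0,-17,80],"yaw":0.34,"fingers":10},{"slide":[0,-25,120],"yaw":0.51,"fingers":10},{"slide":[0,-34,160],"yaw":0.68,"fingers":10},{"slide":[0,-42,200],"yaw":0.85,"fingers":10}]'; python3 -c "
from h import *
go([.5055,-.3632,.13],.236)"
```

```text
time: 15.38
tcp_pos: [0.5073, -0.3378, 0.1407]
eef_rot: [1.738, 0.753, -1.74]
wrist_force: [-0.2, -0.1, -1.6]
width: 0.019
t 15.38 tcp [ 0.5073 -0.3378  0.1407] th -2.324 slide [10.7 16.1 19.8] yaw(same/flip) {0: np.float64(-2.56), 1: np.float64(0.581)} F [-0.2 -0.1 -1.6] w 0.0190 q7 0.11 down -1.0
```

```bash
python3 -m pendant '[{"slide":[3,5,6],"yaw":0.17,"fingers":10},{"slide":[6,10,12],"yaw":0.34,"fingers":10},{"slide":[11,16,20],"yaw":0.5,"fingers":10},{"slide":[11,16,20],"yaw":0.58,"fingers":10},{"slide":[11,16,20],"yaw":0.58,"fingers":10}]'; python3 - <<'E'
from meas import *
go([.507,-.3632,.13],.236)
c=shot('top','t11');T=np.load('tray.npy')
R2=np.array([[np.cos(T[2]),np.sin(T[2])],[-np.sin(T[2]),np.cos(T[2])]])
for s in stakes(c,(T[:2],T[2])): print(s[0].round(),s[2].round(),'tray xy',((R2@(s[1]-T[:2]))*1000).round(),'rel ang',round((s[3]-T[2]+1.5708)%3.14159-1.5708,3),s[4])
im=c['pixels']
cv2.imwrite('pics/t11c.png',cv2.resize(im[160:285,120:330],None,fx=3.8,fy=3.8,interpolation=cv2.INTER_CUBIC))
cv2.imwrite('pics/t11r.png',cv2.resize(im[165:275,350:460],None,fx=5,fy=5,interpolation=cv2.INTER_CUBIC))
c=shot('side','s11')
cv2.imwrite('pics/s11c.png',cv2.resize(c['pixels'][220:330,200:310],None,fx=5,fy=5,interpolation=cv2.INTER_CUBIC))
E
```

```text
time: 16.0
tcp_pos: [0.5057, -0.3619, 0.1294]
eef_rot: [2.09, 0.257, -2.093]
wrist_force: [0.7, 0.1, -2.0]
width: 0.019
t 16.00 tcp [ 0.5057 -0.3619  0.1294] th -2.898 slide [-0.6  1.6 -1. ] yaw(same/flip) {0: np.float64(-3.134), 1: np.float64(0.008)} F [ 0.7  0.1 -2. ] w 0.0190 q7 -0.31 down -1.0
[300. 181.] [38. 36.] tray xy [  87. -242.] rel ang 0.768 0.019463292960256187
[142. 232.] [174.  53.] tray xy [  5. 237.] rel ang -0.044 0.019897815282735994
```

View pics/t11c.png

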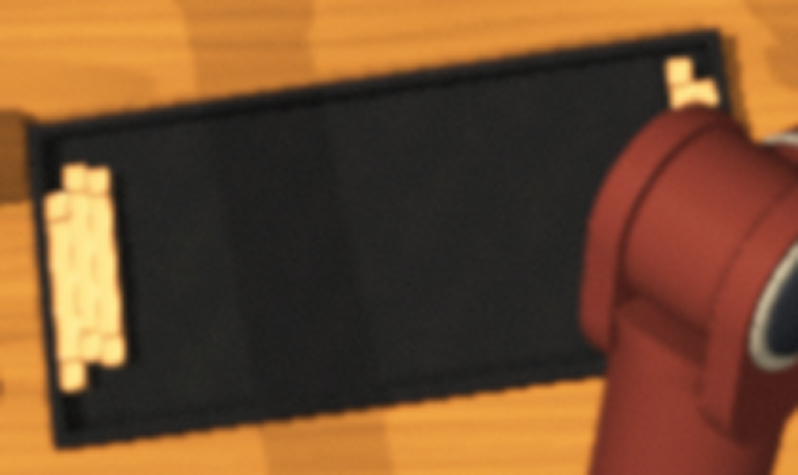

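View pics/t11r.png

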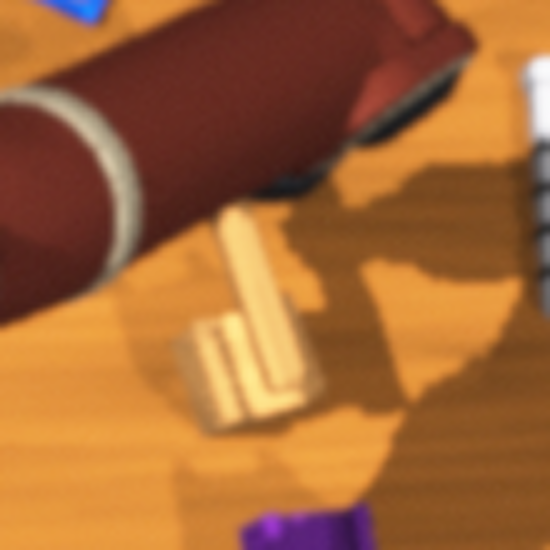

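View pics/s11c.png

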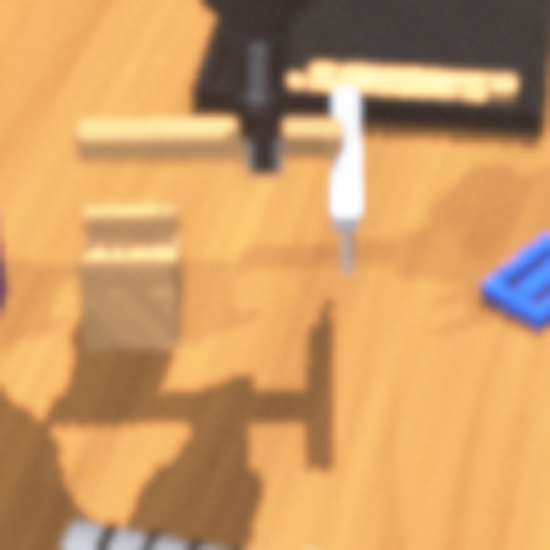

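The left row's three stakes lie tight and parallel at crop (85,275). The two on the right lie against the right wall (side crop (400,80)). The rake hangs level above its rest. I check by projection that the handle has not slipped in the grip.

```bash
python3 - <<'E'
from meas import *
c=load('t11'); th=.2375
s,x,M=tool(); th=np.arctan2(-M[0,1],M[1,1])+np.pi
d=np.array([np.cos(th),np.sin(th)]);n=np.array([-d[1],d[0]])
im=c['pixels'].copy()
g=x[:2]-.003*d; z=.070+x[2]-.0516
for a,b in((-.115,.01),(-.115,-.01),(-.06,.01),(-.06,-.01)):
    p=w2px(c,[*(g+a*d+b*n),z])[0];print(p.round(1))
    im[int(round(p[1])),int(round(p[0]))]=(0,255,0)
cv2.imwrite('pics/t12r.png',cv2.resize(im[200:260,375:435],None,fx=9,fy=9,interpolation=cv2.INTER_NEAREST))
E
```

```text
[405.1 243.1]
[412.1 240.9]
[398.4 223.3]
[405.4 221.2]
```

View pics/t12r.png

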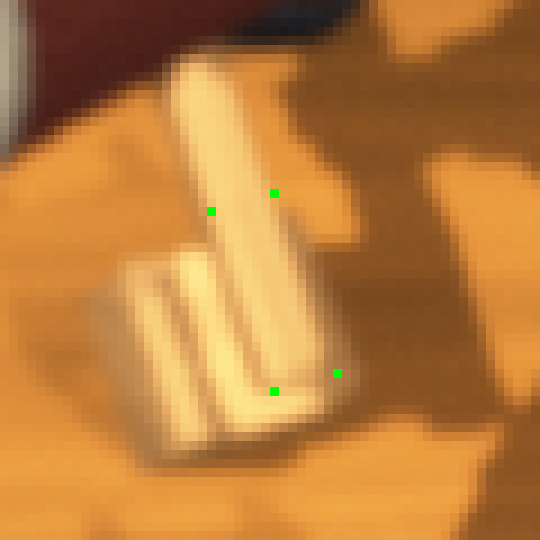

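The projected handle outline matches the picture within 1–2 px (about 4 mm), with no slip or twist. Lowering into the notch.

```bash
python3 -m pendant '[{"slide":[15,4,-1],"yaw":0.008,"fingers":10},{"slide":[35,4,-1],"yaw":0.008,"fingers":10},{"slide":[55,4,-1],"yaw":0.008,"fingers":10},{"slide":[70,4,-1],"yaw":0.008,"fingers":10},{"slide":[75,4,-1],"yaw":0.008,"fingers":10}]';python3 -m pendant '[{"slide":[2,0,0],"yaw":0,"fingers":10},{"slide":[2,0,0],"yaw":0,"fingers":10}]'; python3 - <<'E'
from h import *
go([.507,-.3632,.0516],.236)
c=shot('side','s13')
cv2.imwrite('pics/s13c.png',cv2.resize(c['pixels'][220:330,200:310],None,fx=5,fy=5,interpolation=cv2.INTER_CUBIC))
E
```

```text
time: 16.73
tcp_pos: [0.5072, -0.3658, 0.0538]
eef_rot: [2.096, 0.249, -2.099]
wrist_force: [-0.9, -0.0, -1.8]
width: 0.0189
time: 16.98
tcp_pos: [0.508, -0.3667, 0.0539]
eef_rot: [2.097, 0.246, -2.096]
wrist_force: [0.4, 0.6, -1.6]
width: 0.0191
t 16.98 tcp [ 0.508  -0.3667  0.0539] th -2.907 slide [ 2.3 -3.6  0.2] yaw(same/flip) {0: np.float64(3.14), 1: np.float64(-0.001)} F [ 0.4  0.6 -1.6] w 0.0191 q7 -0.26 down -1.0
```

View pics/s13c.png

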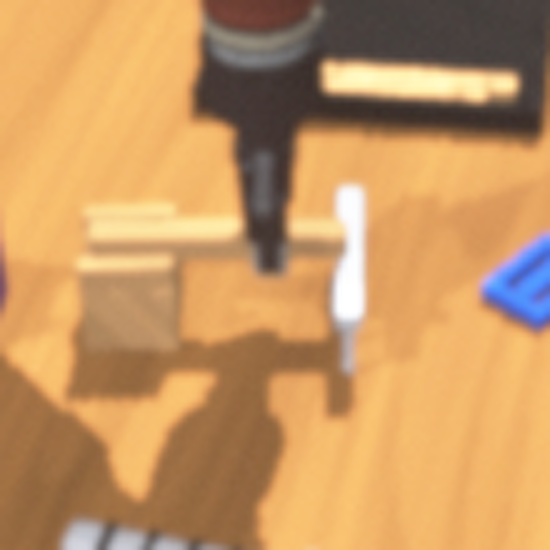

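The handle is in the notch and the tines are about 2 mm above the bench. Setting down and releasing.

```bash
python3 -m pendant '[{"slide":[2,0,0],"yaw":0,"fingers":10},{"slide":[3,0,0],"yaw":0,"fingers":10},{"slide":[3,0,0],"yaw":0,"fingers":10}]';python3 -m pendant '[{"slide":[0,0,0],"yaw":0,"fingers":24},{"slide":[0,0,0],"yaw":0,"fingers":40},{"slide":[0,0,0],"yaw":0,"fingers":60},{"slide":[0,0,0],"yaw":0,"fingers":85},{"slide":[0,0,0],"yaw":0,"fingers":85}]';python3 -m pendant '[{"slide":[-8,0,0],"yaw":0,"fingers":85},{"slide":[-30,0,0],"yaw":0,"fingers":85},{"slide":[-70,0,0],"yaw":0,"fingers":85},{"slide":[-120,0,0],"yaw":0,"fingers":85},{"slide":[-150,0,0],"yaw":0,"fingers":85}]'; python3 - <<'E'
from h import *
go([.55,-.55,.25],.236)
E
```

```text
time: 17.4
tcp_pos: [0.5081, -0.3666, 0.0516]
eef_rot: [2.098, 0.247, -2.095]
wrist_force: [-1.2, 2.0, 6.2]
width: 0.0189
time: 18.02
tcp_pos: [0.5077, -0.3663, 0.0503]
eef_rot: [2.097, 0.247, -2.097]
wrist_force: [0.1, -0.2, -1.0]
width: 0.0853
time: 18.65
tcp_pos: [0.5082, -0.3673, 0.2038]
eef_rot: [2.099, 0.243, -2.093]
wrist_force: [0.4, 0.1, -0.2]
width: 0.0849
t 18.65 tcp [ 0.5082 -0.3673  0.2038] th -2.907 slide [-45.5 187.6   1.7] yaw(same/flip) {0: np.float64(3.14), 1: np.float64(-0.002)} F [ 0.4  0.1 -0.2] w 0.0849 q7 -0.36 down -1.0
```

```bash
python3 -m pendant '[{"slide":[-20,50,40],"yaw":0,"fingers":85},{"slide":[-40,100,80],"yaw":0,"fingers":85},{"slide":[-45,150,120],"yaw":0,"fingers":85},{"slide":[-45,200,150],"yaw":0,"fingers":85},{"slide":[-45,220,160],"yaw":0,"fingers":85}]'; python3 - <<'E'
from meas import *
c=shot('top','t14');T=np.load('tray.npy')
R2=np.array([[np.cos(T[2]),np.sin(T[2])],[-np.sin(T[2]),np.cos(T[2])]])
for s in stakes(c,(T[:2],T[2])): print(s[0].round(),s[2].round(),'tray xy',((R2@(s[1]-T[:2]))*1000).round(),'rel ang',round((s[3]-T[2]+1.5708)%3.14159-1.5708,3),s[4])
c=shot('side','s14')
cv2.imwrite('pics/s14c.png',cv2.resize(c['pixels'][140:330,170:400],None,fx=3.4,fy=3.1,interpolation=cv2.INTER_CUBIC))
E
```

```text
time: 19.27
tcp_pos: [0.3988, -0.6213, 0.2461]
eef_rot: [2.096, 0.239, -2.102]
wrist_force: [0.7, 0.4, -0.4]
width: 0.085
[305. 204.] [174.  39.] tray xy [  20. -242.] rel ang 0.041 0.01997211250546138
[142. 232.] [174.  53.] tray xy [  5. 237.] rel ang -0.043 0.019565921282077146
```

View pics/t14.png

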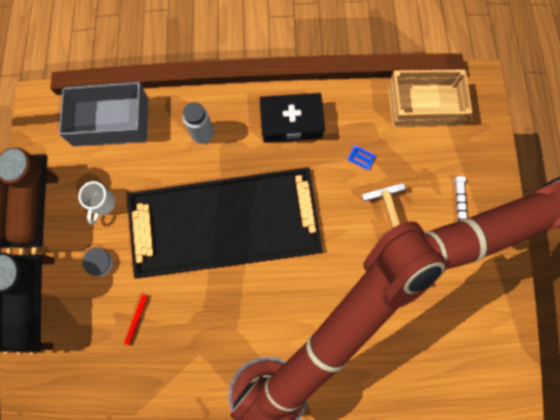

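View pics/s14c.png

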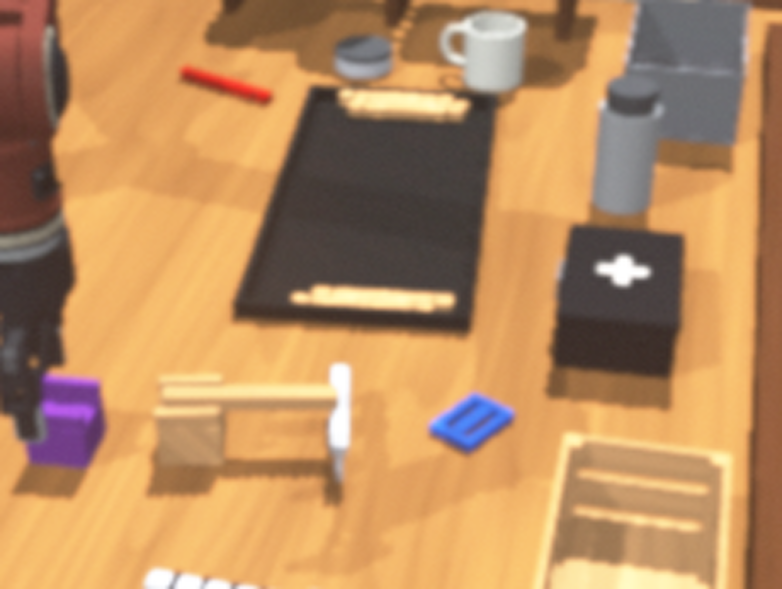

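All five stakes lie in their rows, at tray y about +237 for the block of three and −242 for the pair. The rake is level in the wooden rest, and the bystanders sit at their starting pixels. Handing in.

```bash
python3 - <<'E'
from meas import *
for f in('top0','t14'):
    c=load(f);hsv=cv2.cvtColor(c['pixels'],cv2.COLOR_BGR2HSV);b=np.zeros((420,560),bool);b[180:210,355:410]=1
    b&=(hsv[...,1]<60)&(hsv[...,2]>140);vv,uu=np.nonzero(b);print(cv2.minAreaRect((px2w(c,uu,vv,.051)[:,:2]*1000).astype(np.float32)))
print(arm.get_state()['joint_vel'].round(3))
print(arm.close_job())
E
```

```text
((553.5845947265625, -354.0037841796875), (19.635589599609375, 127.13458251953125), 13.337594985961914)
((554.2398071289062, -354.3089599609375), (19.99717903137207, 126.24105072021484), 13.27434253692627)
[-0.063 -0.029 -0.039  0.044 -0.02   0.008 -0.008]
the job is handed in; nothing more can be done
None
```

I combed the three left stakes against the left end wall and the two right stakes against the right one. The rake is back in its wooden rest and released, and the job was handed in at about 19.4 s.

- **Stakes:** in the last top view the left block of three is centred at tray y ≈ +237 mm and the right pair at ≈ −242 mm. All five lie flat. Each block as a whole is turned about 0.04 rad from the walls, part of which comes from the stakes being staggered end to end. I measured the two blocks only, not each stake separately.
- **Rake:** its head is within 1 mm and 0.1° of where it started, and the side view shows it level with the handle in the notch. I also compared the handle with its expected outline before lowering. It was about 4 mm off, which I put down to measurement error.
- **Everything else:** the bystanders appear at their starting positions in the pictures, which is a visual check only. The gripper was open and clear of everything. The arm was still settling slightly at hand-in, with joints under 0.07 rad/s.

No check failed or disagreed. Handing in gave no verdict.

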